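# Thread three axle spacers onto a spring-leaf arbor by thickness

## Task

Thread the three loose spacer rings onto the upright arbor in order of thickness: the thick dark steel one first, at the bottom, then the middle aluminium one, then the thin brass one on top. Push each one down against the drag of the arbor's spring leaves until it sits fully home on what is below it, and bed each with a firm push of 15 N or so, held for a moment, before you fetch the next; never lean on it with more than 40 N. Leave the finished stack standing flat and released, and do not shove the tools and other things on the bench aside.

Things in the scene. Friction and masses are not known exactly. Their poses are not given: they have to be found in the camera images.
- arbor: Upright steel arbor bolted to the table on a round base plate 86 mm across, 12 mm thick. Origin: centre of the base's underside, on the table; z up the arbor's axis. The core is 28 mm in diameter (a ring's bore has 1.2 mm play all round).
- nose (a point): Centre of the arbor's flat top, on its axis, 86 mm above the table. The top is a cone: 16 mm across there, widening to the 28 mm core 77 mm above the table.
- leaf_top (a point): Point on the arbor's axis 72 mm above the table, where three vertical brass leaves, 120 degrees apart, reach full width: 32 mm over them, down to 24 mm above the table; above, they slope in to the cone. They are sprung, yield inward at 2 to 3 N each, and drag on a ring being pushed down, some 2 to 8 N in all: a ring need not fall by itself.
- stop_mid (a point): Point on the axis 28 mm above the table. The bottom spacer goes on a thin dark spring washer (39 mm across) over a blue nut. The last user left the washer's top anywhere from 22 to 34 mm above the table: not measured, to be felt. The washer yields 8 N per mm, 2 mm at most, then is solid; the nut does not shift; on release the stack may rise again.
- thick: Flat, plain ring lying on the table. Origin: centre of the underside, z along the ring's axis (round: yaw means nothing; thread it the way up it lies). Dark steel, 62 mm outside diameter, bore 30.4 mm, 22 mm thick, 0.38 kg give or take.
- middle: Flat, plain ring lying on the table. Origin: centre of the underside, z along the ring's axis (round: yaw means nothing; thread it the way up it lies). Bright aluminium, 54 mm outside diameter, bore 30.4 mm, 17 mm thick, 0.12 kg give or take.
- thin: Flat, plain ring lying on the table. Origin: centre of the underside, z along the ring's axis (round: yaw means nothing; thread it the way up it lies). Brass, 46 mm outside diameter, bore 30.4 mm, 12 mm thick, 0.09 kg give or take.
- seamer: Bystander: seaming pliers with green grips lying flat, about 210 mm long and 70 mm wide, 17 mm high, x along the tool towards the wide jaw, origin at the pivot.
- snips: Bystander: pliers with red grips lying flat, about 200 mm long, 70 mm wide and 17 mm high, x along the tool towards the jaws, origin at the pivot.
- nippers: Bystander: pliers with green grips lying flat, about 200 mm long, 70 mm wide and 17 mm high, x along the tool towards the jaws, origin at the pivot.
- crown: Bystander: folded sheet-metal square, 44 mm across with four tabs 24 mm high, origin under its middle.
- tin: Bystander: closed steel tin, 76 mm across, 50 mm high, origin under its middle.
- sheets: Bystander: flat stack of steel sheets 110 x 90 mm, 6 mm high, origin under its middle.
- bush: Bystander: upright solid brass bush 28 mm in diameter, 35 mm high, origin under its middle.
Mind the look-alikes: they are no part of the job. Leave any purple or turquoise look-alike of the arbor alone.

How it is judged (in metres and radians):
On the way, in this order (a step that is already met when the one before it is completed fails the run):
1. the thick spacer is threaded, level, on the arbor and pressed firmly (over 14 N between them, of which up to 8 N is the leaves' squeeze) onto the spring washer, the other two still away from the arbor (horizontal distance between thick and arbor below 0.0035 m and angle between thick's own z axis and vertical below 0.06 rad and height (world z) of thick between 0.019 and 0.0355 m and horizontal distance between each of middle, thin and arbor above 0.08 m and contact force between thick and arbor above 14 N), for 0.1 s.
2. the middle spacer is threaded and pressed firmly (over 7 N) onto the thick one, the thin one still away from the arbor (horizontal distance between each of thick, middle and arbor below 0.0035 m and angle between each of thick, middle's own z axis and vertical below 0.06 rad and height (world z) of thick between 0.019 and 0.0355 m and distance between middle and thick between 0.0202 and 0.0238 m and height (world z) of middle above 0.039 m and horizontal distance between thin and arbor above 0.08 m and contact force between middle and thick above 7 N), for 0.1 s.
3. the thin spacer is threaded and pressed firmly (over 7 N) onto the middle one (horizontal distance between each of thick, middle, thin and arbor below 0.0035 m and angle between each of thick, middle, thin's own z axis and vertical below 0.06 rad and height (world z) of thick between 0.019 and 0.0355 m and distance between middle and thick between 0.0202 and 0.0238 m and height (world z) of middle above 0.039 m and distance between thin and middle between 0.0152 and 0.0188 m and height (world z) of thin above 0.055 m and contact force between thin and middle above 7 N), for 0.1 s.
At the end, for the whole second after the job is handed in: All three spacers on the arbor, within 3.5 mm of its axis and 0.06 rad of level, thick at the bottom with its underside 19 to 35.5 mm above the table (on the spring washer), middle within 1.8 mm of resting on the thick one, thin within 1.8 mm of resting on the middle one; all at rest and released (horizontal distance between each of thick, middle, thin and arbor below 0.0035 m and angle between each of thick, middle, thin's own z axis and vertical below 0.06 rad and height (world z) of thick between 0.019 and 0.0355 m and distance between middle and thick between 0.0202 and 0.0238 m and height (world z) of middle above 0.039 m and distance between thin and middle between 0.0152 and 0.0188 m and height (world z) of thin above 0.055 m and linear speed of each of thick, middle, thin below 0.01 m/s); the robot touches nothing.
It fails at once if the arbor is loaded with more than 50 N in all (40 N of push and the squeeze of its own leaves) (contact force between arbor and anything else above 50 N).
It fails at once if a bystander is shoved more than 30 mm (distance of any of seamer, snips, nippers, crown, tin, sheets, bush from where it was at the start of the episode above 0.03 m).
It also fails if it takes over 72 s, if anything falls off the work surface, if the arm or the gripper's body presses on something with over 40 N, if the wrist force passes 120 N, or if a joint passes its speed limit or range.

## Robot

A 6-joint arm with a two-finger parallel gripper is mounted at the origin on the work surface. World frame = base frame: x ahead of the robot, y to its left, z up, the work surface at z = 0. Lengths are in m, angles in degrees, forces in N, time in s.
With the tool pointing down it reaches from about 0.25 to 0.725 m from the base axis. Payload 9.7 kg.
Tool frame: the origin (TCP) lies between the finger pads; the fingertips stand 25 mm ahead of it and the grasp point (between the pads) lies 6 mm ahead of it; z points along the fingers, y is the line along which they close (so a half turn about z gives the same grasp; the last joint's range is limited). The gripper opens to 85 mm and grips with 20 to 120 N. Pads are 22 mm wide; open, the fingers measure 114 mm over their backs; the gripper's body (76 mm by 85 mm) begins 54 mm behind the grasp point. The pads swing forward as they close: fully open they stand 13 mm farther back than shut.
Start: joints at [68.297, 4.979, 10.078, 95.1, 0, 90], TCP at [0.203, 0.511, 0.256] pointing down, gripper open.
Joint ranges: [-179.16, 179.16], [-48.56, 103.87], [-65.8, 70.77], [-126.05, 130.52], [-82.76, 87.17], [-180, 180]. Speed limits (degrees/s): [127.2, 127.2, 147.25, 180, 180, 180].

## Interface

Orientations are given as [roll, pitch, yaw] about the fixed x, y, z axes, in that order (R = Rz(yaw) Ry(pitch) Rx(roll)).
In Python, from workcell import bot gives the robot as it stands. The module is installed in compiled form; this text tells all that it offers.
- The arm moves only by the shell command python3 -m pendant 'ROWS' [FORCE]. ROWS is a JSON list of rows, 1 to 5 of them, each written [[dx, dy, dz], turn, opening]: dx, dy, dz in fractions of the full range, 1 being 0.2 m, then a turn about the tool's z in shares of 180 degrees (1.0 is 180 degrees), then the finger opening in m; each row is the pose to reach, as a shift and turn from the pose commanded when the command began, along the tool's axes at that moment; what a row does not reach only later rows make up. A row lasts 1/12 s, in which the tool goes at most 0.0417 m and 7.16 degrees, less where a joint would pass 70% of its speed; a pose out of reach is approached as far as the arm can. The fingers move at their own pace and stop on an object; FORCE is the grip in N (left out, the last holds). Time passes only in rows, so rows that do not move let the fingers close. It prints the time, the measured TCP pose, the force, the opening and the grip force at its end. Shift and turn numbers lie between -1 and 1, and a call with a number outside is refused. Input that does not fit is refused with a message, and nothing moves.
- bot.get_obs(): the state, without advancing time (a new reading comes with each control period).
- bot.camera(name): name is "scene" or "top" or "wrist"; returns the picture (420x560x3 uint8, blue, green, red); there is no depth.
- bot.camera_info(name): a dict with "mtx" (3x3 intrinsics, pixels), "extrinsics" (4x4, takes a point from camera to world coordinates). Camera axes: x right, y down, z forward; pixel columns grow to the right and rows downward; lengths in m; the calibration is good to about 2 mm. The wrist camera is an equidistant fisheye: a pixel r from the principal point sees the ray r / f radians off the axis. A picture is of the moment at which its call begins: read the wrist's pose just before it. camera_info takes no time and is no camera call; for the wrist camera it gives the pose at the moment of the call.
- bot.job_done(): hands the job in; it is judged then, once.
The state is a dict: "time": time; "q": joint angles; "qd": joint speeds; "joint_efforts": joint torques, N m; "ee_pos": TCP position; "tcp_rot": TCP orientation; "wrist_force": force on the tool from outside, world axes, zero at the start; "torque": the same for the moment, N m; "opening": finger opening in m; "grasp_force": force on a finger pad.
Only numpy, scipy, OpenCV 4.12 (cv2) and the standard library are available. Lean on these libraries where they do the work, as an engineer would, in place of code of your own. Each camera call takes 0.05 s, during which the arm holds its last target. There are 200 camera calls.

## Working session

There is one attempt and no reset: what is moved stays moved. The work goes in short steps, Python scripts to look and compute and a shell command to move; the robot and the scene stay as the last step left them, time stands still between calls to the robot, and variables do not carry over. Pictures are saved under pics/ and viewed, at most 11 in all, crops included, and the job is handed in when it is done.

```bash
mkdir -p pics
python3 - <<'E'
from workcell import bot
import cv2,numpy as np
o=bot.get_obs();print(o)
for n in("scene","top"):
    cv2.imwrite(f"pics/{n}0.png",bot.camera(n));i=bot.camera_info(n);print(n,i)
E
```

```text
{'time': 0.0, 'q': array([ 6.82978262e+01,  5.01196486e+00,  1.00361777e+01,  9.50983343e+01,
       -4.81141959e-04,  9.00012312e+01]), 'qd': array([ 0.04251021, -0.01345131, -0.04878747,  0.00767814, -0.06672181,
        0.03404358]), 'joint_efforts': array([ 1.12451045e-03, -5.20376801e+01,  4.64816129e+01,  1.58800028e-02,
        1.51127665e-05, -1.32329927e-05]), 'ee_pos': array([0.20331691, 0.51085052, 0.25559017]), 'tcp_rot': array([-1.79925879e+02,  4.82734333e-04,  1.58296596e+02]), 'wrist_force': array([-0.26733614, -0.68064411,  0.51322399]), 'torque': array([0.00881778, 0.00226268, 0.01329897]), 'grasp_force': 0.0, 'opening': 0.08579765951222142}
scene {'mtx': array([[494.42287753,   0.        , 273.67744703],
       [  0.        , 494.42287753, 210.29423818],
       [  0.        ,   0.        ,   1.        ]]), 'extrinsics': array([[-0.6914274 ,  0.4502565 , -0.56497543,  1.40640002],
       [ 0.72233449,  0.41712168, -0.55158171,  0.81955945],
       [-0.01268975, -0.78947995, -0.61364516,  1.00139935],
       [ 0.        ,  0.        ,  0.        ,  1.        ]])}
top {'mtx': array([[501.61034824,   0.        , 285.50065267],
       [  0.        , 501.61034824, 201.10615089],
       [  0.        ,   0.        ,   1.        ]]), 'extrinsics': array([[-0.02065023, -0.99585742,  0.08855259,  0.43292682],
       [-0.99974673,  0.02136088,  0.00708498,  0.00632939],
       [-0.00894719, -0.08838386, -0.9960463 ,  1.43361434],
       [ 0.        ,  0.        ,  0.        ,  1.        ]])}
```

View pics/scene0.png

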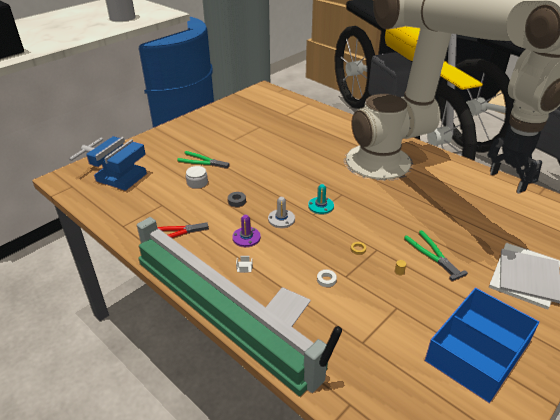

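View pics/top0.png

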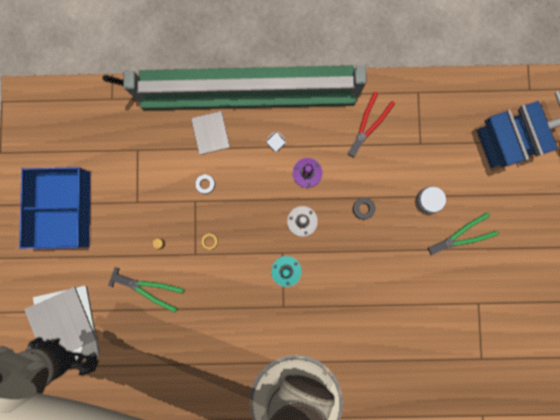

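Scene: steel arbor at (281,215), purple look-alike at (246,235) and turquoise one at (321,203). Thick ring at (237,199), middle at (327,278), thin at (358,247), and the bush (solid) at (400,267). 
In the top view the arbor is at (302,221), thick (364,209), middle (205,184), thin (209,241).
Possible mix-ups: arbor vs purple (307,173) and turquoise (286,271); thin ring vs brass bush (157,243); middle vs crown (276,142). I choose by colour and bore, then check in a close crop.

Run:
```python
import cv2
a=cv2.imread("pics/top0.png")[155:260,190:390]
cv2.imwrite("pics/crop1.png",cv2.resize(a,None,fx=4,fy=4,interpolation=cv2.INTER_CUBIC))
```

```text
(no output)
```

View pics/crop1.png

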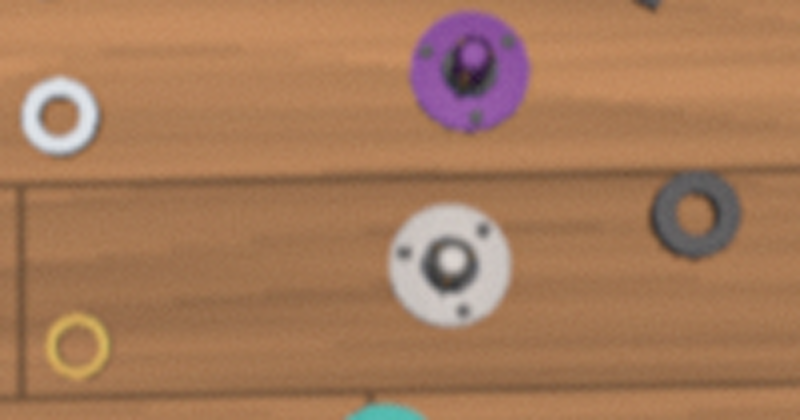

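Crop: middle centre (60,116), thin (78,346), arbor nose (452,261) and base (450,265), thick (696,214). All bores are open, the colours match, and the arbor is the plain steel one.

```bash
cat > h.py <<'E'
from workcell import bot
import cv2,numpy as np
def ray(n,p,z,info=None):
    i=info or bot.camera_info(n);K=i["mtx"];T=i["extrinsics"]
    a=np.array([(p[0]-K[0,2])/K[0,0],(p[1]-K[1,2])/K[1,1]])
    if n=="wrist":
        r=np.linalg.norm(a);d=np.r_[a/r*np.sin(r),np.cos(r)] if r>0 else np.array([0,0,1.])
    else: d=np.r_[a,1]
    d=T[:3,:3]@d;o=T[:3,3];return o+d*(z-o[2])/d[2]
def st():
    o=bot.get_obs();print(round(o["time"],2),o["ee_pos"].round(4),o["tcp_rot"].round(2),o["wrist_force"].round(1),round(o["opening"],4),round(o["grasp_force"],1));return o
E
python3 - <<'E'
from h import *
c=lambda x,y:(190+(x+.5)/4-.5,155+(y+.5)/4-.5)
for n,p,z in[("mid",(60,116),.017),("thin",(78,346),.012),("base",(450,265),.012),("nose",(452,261),.086),("thick",(696,214),.022)]:
    print(n,ray("top",c(*p),z).round(4))
for n,p in[("nose",(282,198)),("base",(281,218))]: print("scene",n,ray("scene",p,.086 if n=="nose" else .012).round(4))
i=bot.camera_info("wrist");print(i)
o=st()
from scipy.spatial.transform import Rotation as R
Rt=R.from_euler("xyz",o["tcp_rot"],degrees=True).as_matrix()
T=i["extrinsics"];print("cam in tool",Rt.T@(T[:3,3]-o["ee_pos"]),"\n",Rt.T@T[:3,:3])
E
```

```text
mid [0.6138 0.2457 0.017 ]
thin [0.4503 0.2348 0.012 ]
base [ 0.5021 -0.0295  0.012 ]
nose [ 0.5011 -0.0291  0.086 ]
thick [ 0.5339 -0.2033  0.022 ]
scene nose [ 0.5009 -0.0274  0.086 ]
scene base [ 0.5086 -0.0249  0.012 ]
{'mtx': array([[325.1922621 ,   0.        , 279.74017338],
       [  0.        , 325.1922621 , 201.17441448],
       [  0.        ,   0.        ,   1.        ]]), 'extrinsics': array([[ 3.70275219e-01,  8.89579981e-01,  2.67476578e-01,
         1.35659642e-01],
       [ 9.28922073e-01, -3.54527295e-01, -1.06837165e-01,
         5.37941003e-01],
       [-2.12455694e-04,  2.88024051e-01, -9.57623152e-01,
         3.74424806e-01],
       [ 0.00000000e+00,  0.00000000e+00,  0.00000000e+00,
         1.00000000e+00]])}
0.1 [0.2033 0.5109 0.2557] [-179.94   -0.    158.3 ] [ 0.1 -0.2  0.5] 0.0857 0.0
cam in tool [ 7.28782793e-02  4.11206647e-07 -1.18741504e-01] 
 [[-5.43595599e-04 -9.57619300e-01 -2.88036421e-01]
 [ 9.99999440e-01 -7.81999260e-04  7.12626161e-04]
 [-9.07668834e-04 -2.88035872e-01  9.57619190e-01]]
```

Careful with the scale: shifts go in shares of 0.2 m and turns go in shares of 180 degrees. That gives: -0.114 m / 0.2 = -0.57, -0.108 m / 0.2 = -0.54, 31.7 degrees / 180 = 0.1761.

```bash
python3 -m pendant '[[[-0.57,-0.54,0],0.1761,0.085],[[-0.57,-0.54,0],0.1761,0.085],[[-0.57,-0.54,0],0.1761,0.085],[[-0.57,-0.54,0],0.1761,0.085],[[-0.57,-0.54,0],0.1761,0.085]]'
python3 -m pendant '[[[-0.77,-0.16,0],0.1761,0.085],[[-0.77,-0.16,0],0.1761,0.085],[[-0.77,-0.16,0],0.1761,0.085],[[-0.77,-0.16,0],0.1761,0.085],[[-0.77,-0.16,0],0.1761,0.085]]'
python3 -m pendant '[[[-0.74,0.2675,0],0.1761,0.085],[[-0.74,0.2675,0],0.1761,0.085],[[-0.74,0.2675,0],0.1761,0.085],[[-0.74,0.2675,0],0.1761,0.085],[[-0.74,0.2675,0],0.1761,0.085]]'
python3 -m pendant '[[[-0.49,0.615,0],0.1756,0.085],[[-0.49,0.615,0],0.1756,0.085],[[-0.49,0.615,0],0.1756,0.085],[[-0.49,0.615,0],0.1756,0.085],[[-0.49,0.615,0],0.1756,0.085]]'
```

```text
time: 0.52
ee_pos: [0.2707, 0.3646, 0.2568]
tcp_rot: [180.0, 0.1, 126.0]
wrist_force: [-0.9, 0.2, 0.2]
opening: 0.0851
grasp_force: 0.0
time: 0.93
ee_pos: [0.3369, 0.2217, 0.2564]
tcp_rot: [180.0, 0.1, 94.2]
wrist_force: [-0.1, 0.3, 0.5]
opening: 0.0855
grasp_force: 0.0
time: 1.35
ee_pos: [0.4028, 0.0787, 0.2558]
tcp_rot: [180.0, 0.1, 62.5]
wrist_force: [0.1, 0.7, -0.3]
opening: 0.085
grasp_force: 0.0
time: 1.77
ee_pos: [0.4684, -0.0643, 0.2551]
tcp_rot: [180.0, 0.1, 31.0]
wrist_force: [0.9, 0.1, 0.5]
opening: 0.0849
grasp_force: 0.0
```

Converted, 0.047 m / 0.2 = 0.235, -0.0135 m / 0.2 = -0.0675, 31.5 degrees / 180 = 0.175.

```bash
python3 -m pendant '[[[0.235,-0.0675,0],0.175,0.085],[[0.235,-0.0675,0],0.175,0.085],[[0.235,-0.0675,0],0.175,0.085],[[0.235,-0.0675,0],0.175,0.085],[[0.235,-0.0675,0],0.175,0.085]]' | head -3
python3 -c "
from h import *
import pickle
st();i=bot.camera_info('wrist');cv2.imwrite('pics/wA.png',bot.camera('wrist'));pickle.dump(i,open('wA.p','wb'))"
python3 -m pendant '[[[0.165,0.86,0],0,0.085],[[0.165,0.86,0],0,0.085],[[0.165,0.86,0],0,0.085],[[0.165,0.86,0],0,0.085],[[0.165,0.86,0],0,0.085]]' | head -3
python3 -m pendant '[[[0,0,0],0,0.085]]' | head -3
python3 -c "
from h import *
import pickle
st();i=bot.camera_info('wrist');cv2.imwrite('pics/wT.png',bot.camera('wrist'));pickle.dump(i,open('wT.p','wb'))
a=cv2.imread('pics/wA.png')[60:360,80:480];b=cv2.imread('pics/wT.png')[60:360,80:480]
cv2.imwrite('pics/ab.png',np.hstack([a,b]))"
```

```text
time: 2.18
ee_pos: [0.5, -0.0237, 0.2557]
tcp_rot: [-180.0, 0.1, -0.3]
2.18 [ 0.5    -0.0237  0.2557] [-1.8e+02  6.0e-02 -2.9e-01] [-0.4 -0.1  0.4] 0.0849 0.0
time: 2.65
ee_pos: [0.5335, -0.2007, 0.255]
tcp_rot: [180.0, 0.1, 0.0]
time: 2.73
ee_pos: [0.5332, -0.1985, 0.2551]
tcp_rot: [-180.0, 0.1, -0.0]
2.73 [ 0.5332 -0.1985  0.2551] [-1.7998e+02  9.0000e-02 -2.0000e-02] [-0.8 -0.6 -0.3] 0.0853 0.0
```

View pics/ab.png

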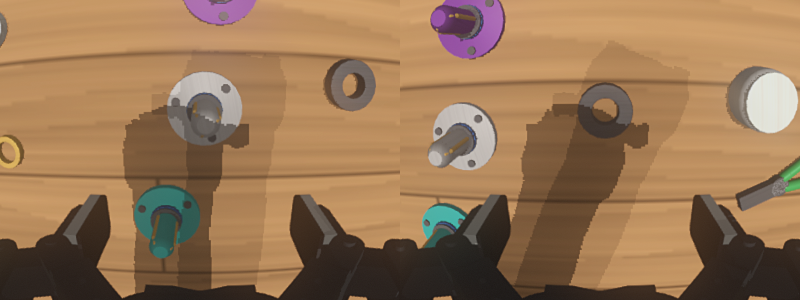

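Left (from above the arbor): arbor base at (205,108) in the crop, nose near (206,120). Right (from above thick): thick ring at (205,110). I enlarge both.

```bash
python3 -c "
from h import *
a=cv2.imread('pics/wA.png')[120:220,235:335];b=cv2.imread('pics/wT.png')[120:220,235:335]
m=cv2.resize(np.hstack([a,b]),None,fx=4,fy=4,interpolation=cv2.INTER_CUBIC)
m=cv2.convertScaleAbs(m,alpha=1.5,beta=10)
cv2.imwrite('pics/ab2.png',m)"
```

```text
(no output)
```

View pics/ab2.png

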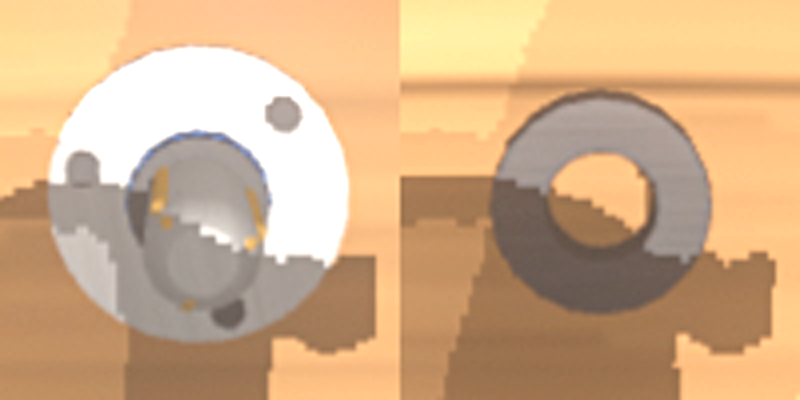

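Left crop: base spans x 49–350 and y 44–342, so centre (199.5,193); flat nose centre (203,263). Right crop: thick's top face is centred at (602,205).

```bash
python3 -c "
from h import *
import pickle
A=pickle.load(open('wA.p','rb'));T=pickle.load(open('wT.p','rb'))
c=lambda x,y:(235+(x+.5)/4-.5,120+(y+.5)/4-.5)
print('base',ray('wrist',c(199.5,193),.012,A),'dia',ray('wrist',c(350,193),.012,A)[1]-ray('wrist',c(49,193),.012,A)[1])
print('nose',ray('wrist',c(203,263),.086,A))
print('thick',ray('wrist',c(202,205.5),.022,T),ray('wrist',c(311,205),.022,T)[1]-ray('wrist',c(94,205),.022,T)[1]);st()"
```

```text
base [ 0.5040768  -0.02892107  0.012     ] dia -0.08563249692638067
nose [ 0.50202399 -0.02872623  0.086     ]
thick [ 0.53568102 -0.20412439  0.022     ] -0.05993772786436391
2.78 [ 0.533  -0.1968  0.2555] [-1.7996e+02  8.0000e-02  4.0000e-02] [0.1 0.6 0. ] 0.0854 0.0
```

Converted, 0.17 m / 0.2 = 0.85, 0.16 m / 0.2 = 0.8.

```bash
python3 -m pendant '[[[0.0135,0.0365,0.2],0,0.085],[[0.0135,0.0365,0.4],0,0.085],[[0.0135,0.0365,0.6],0,0.085],[[0.0135,0.0365,0.8],0,0.085],[[0.0135,0.0365,0.85],0,0.085]]' 60
python3 -m pendant '[[[0,0,0.1],0,0.085],[[0,0,0.2],0,0.085],[[0,0,0.25],0,0.085],[[0,0,0.275],0,0.085],[[0,0,0.275],0,0.085]]'
python3 -c "
from h import *
st()"
```

```text
time: 3.2
ee_pos: [0.533, -0.2005, 0.08]
tcp_rot: [-179.8, 0.4, 0.2]
wrist_force: [-1.0, -0.5, -1.1]
opening: 0.0853
grasp_force: 0.0
time: 3.62
ee_pos: [0.536, -0.2026, 0.0316]
tcp_rot: [-180.0, 0.0, 0.2]
wrist_force: [-0.6, 0.6, 0.3]
opening: 0.0849
grasp_force: 0.0
3.62 [ 0.536  -0.2026  0.0316] [-1.7999e+02  2.0000e-02  1.5000e-01] [-0.6  0.6  0.3] 0.0849 0.0
```

Converted, 0.002 m / 0.2 = 0.01, 0.0013 m / 0.2 = 0.0065.

```bash
python3 -m pendant '[[[0,0.0065,0.01],0,0.085],[[0,0.0065,0.01],0,0.05],[[0,0.0065,0.01],0,0.05],[[0,0.0065,0.01],0,0.05],[[0,0.0065,0.01],0,0.05]]' 60
python3 -m pendant '[[[0,0,0],0,0.05],[[0,0,0],0,0.05],[[0,0,0],0,0.05],[[0,0,0],0,0.05],[[0,0,0],0,0.05]]'
python3 -m pendant '[[[0,0,0],0,0.05],[[0,0,0],0,0.05],[[0,0,-0.05],0,0.05],[[0,0,-0.1],0,0.05],[[0,0,-0.1],0,0.05]]'
```

```text
time: 4.03
ee_pos: [0.5366, -0.2046, 0.0312]
tcp_rot: [180.0, -0.1, 0.1]
wrist_force: [-2.5, 2.0, 8.6]
opening: 0.0588
grasp_force: 62.7
time: 4.45
ee_pos: [0.5365, -0.2046, 0.0312]
tcp_rot: [180.0, -0.1, 0.1]
wrist_force: [-2.9, 1.9, 8.2]
opening: 0.0587
grasp_force: 62.7
time: 4.87
ee_pos: [0.537, -0.2049, 0.0519]
tcp_rot: [179.9, -0.2, 0.1]
wrist_force: [0.3, 0.3, -3.5]
opening: 0.0583
grasp_force: 65.6
```

Converted, -0.11 m / 0.2 = -0.55, -0.08 m / 0.2 = -0.4.

```bash
python3 -m pendant '[[[0,0,-0.2],0,0.05],[[0,0,-0.4],0,0.05],[[0,0,-0.55],0,0.05],[[0,0,-0.55],0,0.05],[[0,0,-0.55],0,0.05]]'
python3 -c "
from h import *
import pickle
st();i=bot.camera_info('wrist');m=bot.camera('wrist');cv2.imwrite('pics/wG.png',m);pickle.dump(i,open('wG.p','wb'))
cv2.imwrite('pics/wG2.png',cv2.convertScaleAbs(cv2.resize(m[150:350,150:410],None,fx=3,fy=3,interpolation=cv2.INTER_CUBIC),alpha=1.8,beta=20))"
```

```text
time: 5.28
ee_pos: [0.5369, -0.2049, 0.1612]
tcp_rot: [179.9, -0.2, 0.1]
wrist_force: [-0.6, -0.6, -5.3]
opening: 0.0585
grasp_force: 67.5
5.28 [ 0.5369 -0.2049  0.1612] [ 1.7992e+02 -2.0000e-01  9.0000e-02] [-0.6 -0.6 -5.3] 0.0585 67.5
```

View pics/wG2.png

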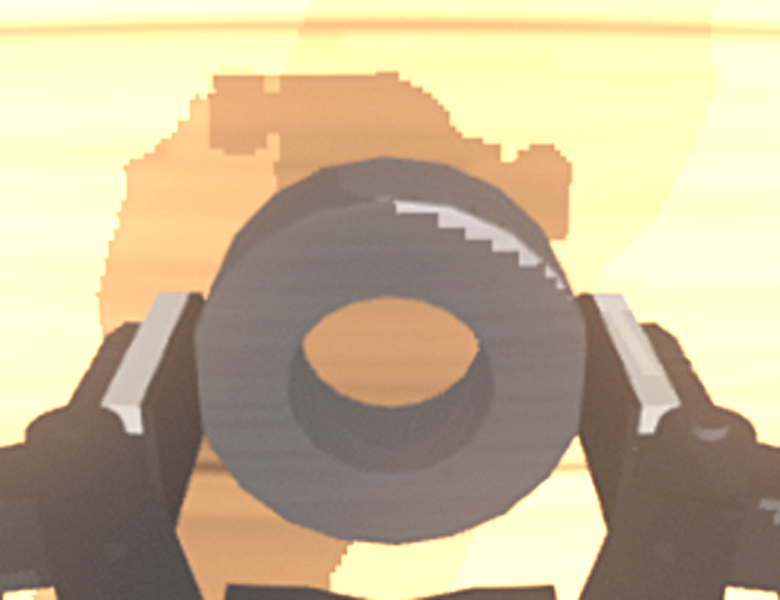

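The ring is held level: top face spans x 196–585 and y 200–543, bore rim x 290–494 and y 297–473 (in the 3x crop).

```bash
python3 -c "
from h import *
import pickle
G=pickle.load(open('wG.p','rb'))
c=lambda x,y:(150+(x+.5)/3-.5,150+(y+.5)/3-.5)
for z in (.148,.152,.156):
  P=[ray('wrist',c(*p),z,G) for p in [(391,200),(391,543),(196,360),(585,360),(392,297),(392,473),(290,388),(494,388)]]
  print(z,'outer xc',(P[0][0]+P[1][0])/2,'dx',P[0][0]-P[1][0],'yc',(P[2][1]+P[3][1])/2,'dy',P[2][1]-P[3][1]);print('bore xc',(P[4][0]+P[5][0])/2,P[4][0]-P[5][0],(P[6][1]+P[7][1])/2,P[6][1]-P[7][1])
"
```

```text
0.148 outer xc 0.5330648368210935 dx 0.062288697527504766 yc -0.20492015003419803 dy 0.06045396047592899
bore xc 0.5329025259840081 0.031989979373094446 -0.20515743086632043 0.031813214177035115
0.152 outer xc 0.5353960280334696 dx 0.060404408463742065 yc -0.20491383837051033 dy 0.058625173856404145
bore xc 0.5352386272450349 0.031022253755520035 -0.20514394124427504 0.03085083586545692
0.156 outer xc 0.5377272192458458 dx 0.058520119399979365 yc -0.2049075267068226 dy 0.0567963872368793
bore xc 0.5375747285060617 0.030054528137945513 -0.2051304516222296 0.029888457553878728
```

Converted, -0.176 m / 0.2 = -0.88, -0.0324 m / 0.2 = -0.162.

```bash
python3 -m pendant '[[[-0.162,-0.88,0],0,0.05],[[-0.162,-0.88,0],0,0.05],[[-0.162,-0.88,0],0,0.05],[[-0.162,-0.88,0],0,0.05],[[-0.162,-0.88,0],0,0.05]]'
python3 -m pendant '[[[0,0,0],0,0.05],[[0,0,0],0,0.05],[[0,0,0],0,0.05]]'
```

```text
time: 5.75
ee_pos: [0.5011, -0.0244, 0.1571]
tcp_rot: [-179.9, 0.2, 0.2]
wrist_force: [0.5, -0.3, -4.1]
opening: 0.0583
grasp_force: 67.7
time: 6.0
ee_pos: [0.503, -0.029, 0.1581]
tcp_rot: [180.0, 0.1, 0.1]
wrist_force: [-0.1, -0.0, -4.6]
opening: 0.0587
grasp_force: 67.7
```

Converted, 0.046 m / 0.2 = 0.23, 0.0015 m / 0.2 = 0.0075.

```bash
python3 -m pendant '[[[0.0075,0,0.075],0,0.05],[[0.0075,0,0.15],0,0.05],[[0.0075,0,0.21],0,0.05],[[0.0075,0,0.23],0,0.05],[[0.0075,0,0.23],0,0.05]]'
python3 -m pendant '[[[0,0,0.015],0,0.05],[[0,0,0.03],0,0.05],[[0,0,0.045],0,0.05],[[0,0,0.045],0,0.05]]'
```

```text
time: 6.42
ee_pos: [0.504, -0.0292, 0.1117]
tcp_rot: [-180.0, 0.2, 0.0]
wrist_force: [-0.3, 0.3, -3.4]
opening: 0.0584
grasp_force: 67.7
time: 6.75
ee_pos: [0.5046, -0.0286, 0.104]
tcp_rot: [180.0, 0.0, 0.1]
wrist_force: [-0.6, -0.6, -4.1]
opening: 0.0581
grasp_force: 67.6
```

```bash
python3 -m pendant '[[[0,0,0.015],0,0.05],[[0,0,0.03],0,0.05],[[0,0,0.04],0,0.05],[[0,0,0.05],0,0.05],[[0,0,0.05],0,0.05]]'
python3 -m pendant '[[[0,0,0.015],0,0.05],[[0,0,0.03],0,0.05],[[0,0,0.045],0,0.05],[[0,0,0.06],0,0.05],[[0,0,0.06],0,0.05]]'
```

```text
time: 7.17
ee_pos: [0.5047, -0.0285, 0.0939]
tcp_rot: [180.0, 0.0, 0.1]
wrist_force: [-0.9, -2.2, -3.1]
opening: 0.0585
grasp_force: 67.7
time: 7.58
ee_pos: [0.5046, -0.0285, 0.0815]
tcp_rot: [-180.0, 0.0, 0.1]
wrist_force: [0.3, -2.0, -7.1]
opening: 0.0585
grasp_force: 67.5
```

Converted, 0.01 m / 0.2 = 0.05, 0.008 m / 0.2 = 0.04.

```bash
python3 -m pendant '[[[0,0.0015,0.01],0,0.05],[[0,0.0015,0.02],0,0.05],[[0,0.0015,0.03],0,0.05],[[0,0.0015,0.04],0,0.05],[[0,0.0015,0.05],0,0.05]]'
python3 -m pendant '[[[0,0,0.005],0,0.05],[[0,0,0.01],0,0.05],[[0,0,0.015],0,0.05],[[0,0,0.02],0,0.05],[[0,0,0.02],0,0.05]]'
```

```text
time: 8.0
ee_pos: [0.5049, -0.0288, 0.0722]
tcp_rot: [-180.0, -0.0, 0.1]
wrist_force: [-1.1, -1.4, -0.9]
opening: 0.0581
grasp_force: 68.0
time: 8.42
ee_pos: [0.5048, -0.0288, 0.0681]
tcp_rot: [-180.0, 0.0, 0.1]
wrist_force: [1.0, -1.3, -2.5]
opening: 0.0583
grasp_force: 67.9
```

```bash
python3 -m pendant '[[[0,0,0.005],0,0.05],[[0,0,0.01],0,0.05],[[0,0,0.01],0,0.05]]' | sed -n '2p;4p'
python3 -m pendant '[[[0,0,0.005],0,0.05],[[0,0,0.01],0,0.05],[[0,0,0.01],0,0.05]]'| sed -n '2p;4p'
python3 -m pendant '[[[0,0,0.005],0,0.05],[[0,0,0.01],0,0.05],[[0,0,0.01],0,0.05]]'| sed -n '2p;4p'
```

```text
ee_pos: [0.5048, -0.0288, 0.0661]
wrist_force: [1.0, -1.5, -3.1]
ee_pos: [0.5048, -0.0288, 0.0641]
wrist_force: [0.2, -0.3, -2.1]
ee_pos: [0.5048, -0.0288, 0.0621]
wrist_force: [0.8, -1.0, -1.5]
```

Converted, 0.002 m / 0.2 = 0.01, 0.001 m / 0.2 = 0.005.

```bash
python3 -m pendant '[[[0,0,0.005],0,0.05],[[0,0,0.01],0,0.05],[[0,0,0.01],0,0.05]]' | sed -n '2p;4p'
python3 -m pendant '[[[0,0,0.005],0,0.05],[[0,0,0.01],0,0.05],[[0,0,0.01],0,0.05]]'| sed -n '2p;4p'
```

```text
ee_pos: [0.5047, -0.0288, 0.0601]
wrist_force: [1.0, -1.5, -1.8]
ee_pos: [0.5047, -0.0288, 0.0581]
wrist_force: [0.6, -0.8, -1.8]
```

Converted, 0.002 m / 0.2 = 0.01, 0.001 m / 0.2 = 0.005.

```bash
python3 -m pendant '[[[0,0,0.005],0,0.05],[[0,0,0.01],0,0.05],[[0,0,0.01],0,0.05]]' | sed -n '2p;4p'
python3 -m pendant '[[[0,0,0.005],0,0.05],[[0,0,0.005],0,0.05]]'| sed -n '2p;4p'
```

```text
ee_pos: [0.5047, -0.0288, 0.0561]
wrist_force: [1.0, -0.4, -1.7]
ee_pos: [0.5048, -0.0288, 0.0551]
wrist_force: [0.4, 0.1, -1.8]
```

Converted, 0.001 m / 0.2 = 0.005.

```bash
python3 -m pendant '[[[0,0,0.005],0,0.05],[[0,0,0.005],0,0.05]]' | sed -n '2p;4p'
python3 -m pendant '[[[0,0,0.005],0,0.05],[[0,0,0.005],0,0.05]]'| sed -n '2p;4p'
```

```text
ee_pos: [0.5048, -0.0288, 0.0542]
wrist_force: [0.6, -0.6, -1.8]
ee_pos: [0.5049, -0.0288, 0.0536]
wrist_force: [-1.9, -1.1, 2.8]
```

Converted, 0.001 m / 0.2 = 0.005.

```bash
python3 -m pendant '[[[0,0,0.005],0,0.05],[[0,0,0.005],0,0.05]]'| sed -n '2p;4,6p'
```

```text
ee_pos: [0.5049, -0.0288, 0.0529]
wrist_force: [-2.1, -0.7, 5.7]
opening: 0.0583
grasp_force: 68.8
```

Converted, 0.002 m / 0.2 = 0.01, 0.001 m / 0.2 = 0.005.

```bash
python3 -m pendant '[[[0,0,0.005],0,0.05],[[0,0,0.01],0,0.05],[[0,0,0.01],0,0.05]]'| sed -n '2p;4,6p'
```

```text
ee_pos: [0.5051, -0.0288, 0.052]
wrist_force: [-6.0, -1.5, 15.4]
opening: 0.0585
grasp_force: 69.6
```

Converted, 0.001 m / 0.2 = 0.005.

```bash
python3 -m pendant '[[[0,0,0.005],0,0.05],[[0,0,0.005],0,0.05],[[0,0,0.005],0,0.05]]'| sed -n '2p;4,6p'
```

```text
ee_pos: [0.5052, -0.0288, 0.0519]
wrist_force: [-9.2, -0.4, 22.3]
opening: 0.0582
grasp_force: 70.3
```

Converted, -0.003 m / 0.2 = -0.015, -0.002 m / 0.2 = -0.01.

```bash
python3 -m pendant '[[[0,0,0],0,0.05],[[0,0,0],0,0.05],[[0,0,0],0,0.05]]'| sed -n '4p'
python3 -m pendant '[[[-0.002,0,-0.005],0,0.05],[[-0.002,0,-0.01],0,0.05],[[-0.002,0,-0.015],0,0.05]]'| sed -n '2p;4,6p'
python3 -m pendant '[[[0,0,0],0,0.08],[[0,0,0],0,0.08],[[0,0,0],0,0.08],[[0,0,0],0,0.08]]'| sed -n '2p;4,6p'
```

```text
wrist_force: [-8.5, -0.3, 22.8]
ee_pos: [0.5048, -0.0288, 0.0531]
wrist_force: [-0.0, -1.2, 2.7]
opening: 0.0583
grasp_force: 68.3
ee_pos: [0.5042, -0.0287, 0.0519]
wrist_force: [0.0, 0.2, -0.1]
opening: 0.08
grasp_force: 0.0
```

Converted, -0.19 m / 0.2 = -0.95, -0.15 m / 0.2 = -0.75.

```bash
python3 -m pendant '[[[0,0,-0.15],0,0.08],[[0,0,-0.35],0,0.085],[[0,0,-0.55],0,0.085],[[0,0,-0.75],0,0.085],[[0,0,-0.95],0,0.085]]'| sed -n '2p;4p'
python3 -m pendant '[[[0.09,-0.675,-0.07],0,0.085],[[0.09,-0.675,-0.07],0,0.085],[[0.09,-0.675,-0.07],0,0.085],[[0.09,-0.675,-0.07],0,0.085]]'| sed -n '2p'
python3 -m pendant '[[[0.09,-0.675,0],0,0.085],[[0.09,-0.675,0],0,0.085],[[0.09,-0.675,0],0,0.085],[[0.09,-0.675,0],0,0.085],[[0.09,-0.675,0],0,0.085]]'| sed -n '2p'
python3 -m pendant '[[[0,0,0],0,0.085],[[0,0,0],0,0.085],[[0,0,0],0,0.085]]'| sed -n '2p'
python3 -c "
from h import *
import pickle
st();i=bot.camera_info('wrist');m=bot.camera('wrist');cv2.imwrite('pics/wM.png',m);pickle.dump(i,open('wM.p','wb'))
K=i['mtx'];T=i['extrinsics'];L=[];pos=[]
for P in([.6138,.2457,.017],[.4503,.2348,.012]):
  v=T[:3,:3].T@(np.array(P)-T[:3,3]);t=np.arctan2(np.hypot(v[0],v[1]),v[2]);p=K[:2,2]+K[0,0]*t*v[:2]/np.hypot(v[0],v[1]);p=np.int32(p.round());pos.append(p)
  a=m[max(0,p[1]-50):p[1]+50,p[0]-50:p[0]+50];print(p,a.shape);a=cv2.copyMakeBorder(a,100-a.shape[0],0,0,0,cv2.BORDER_CONSTANT);L.append(a)
cv2.imwrite('pics/wM2.png',cv2.resize(np.hstack(L),None,fx=4,fy=4,interpolation=cv2.INTER_CUBIC))"
```

```text
ee_pos: [0.504, -0.0288, 0.244]
wrist_force: [1.6, 0.1, 0.4]
ee_pos: [0.5239, 0.0367, 0.2548]
ee_pos: [0.5426, 0.0777, 0.2579]
ee_pos: [0.5422, 0.0774, 0.2584]
13.33 [0.5422 0.0774 0.2584] [-1.7675e+02  9.0000e-02  6.6300e+00] [ 0.1 -0.6 -1. ] 0.0852 0.0
[156  96] (100, 100, 3)
[162 226] (100, 100, 3)
```

View pics/wM2.png

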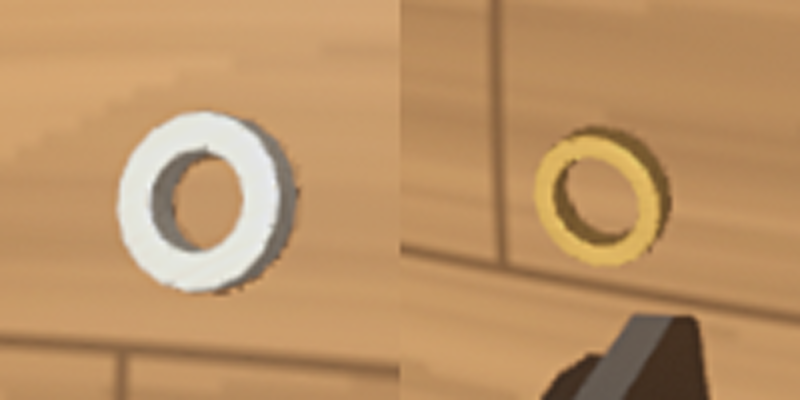

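Middle ring at crop (200,201), thin at (600,201), both seen obliquely. The arm stopped short with a tilted tool, so I check the joints.

```bash
python3 -c "
from h import *
o=st();print(o['q'].round(1),o['qd'].round(1),o['torque'].round(2),o['joint_efforts'].round(1))"
```

```text
13.38 [0.5422 0.0774 0.2584] [-1.7674e+02  9.0000e-02  6.6400e+00] [-0.1 -0.3  1.4] 0.0849 0.0
[  6.6   4.8  10.   95.4   3.3 179.9] [ 0.1 -0.   0.  -0.   0.1 -0. ] [-0.02 -0.01  0.05] [  0.1 -51.5  46.4   0.    0.2   0. ]
```

Converted, -35 degrees / 180 = -0.1944.

```bash
python3 -m pendant '[[[0,0,0],-0.1944,0.085],[[0,0,0],-0.1944,0.085],[[0,0,0],-0.1944,0.085],[[0,0,0],-0.1944,0.085],[[0,0,0],-0.1944,0.085]]'| sed -n '2,3p'
python3 -m pendant '[[[0,0,0],-0.1556,0.085],[[0,0,0],-0.1556,0.085],[[0,0,0],-0.1556,0.085],[[0,0,0],-0.1556,0.085],[[0,0,0],-0.1556,0.085]]'| sed -n '2,3p'
```

```text
ee_pos: [0.5421, 0.0776, 0.2585]
tcp_rot: [-177.3, -1.8, 42.0]
ee_pos: [0.5421, 0.0776, 0.2585]
tcp_rot: [-178.5, -2.9, 69.9]
```

Joint 6 hit its range (q6 = 180 + q1 − yaw) and left the tool leaning about 3.3° towards +Y. With the closing line along world X the lean lies in the pad plane, so rings stay level. I'll go on with yaw 90 and convert world moves to tool axes.

```bash
cat >> h.py <<'E'
from scipy.spatial.transform import Rotation as Ro
def go(t):
    "tool-axes shift from the measured pose to world point t"
    o=st();R=Ro.from_euler("xyz",o["tcp_rot"],degrees=True).as_matrix()
    print("y_t",R[:,1].round(4),"z_t",R[:,2].round(4),"shift",(R.T@(np.array(t)-o["ee_pos"])).round(4))
E
python3 -c "
from h import *
import pickle
M=pickle.load(open('wM.p','rb'))
c=lambda x,y,ox,oy:(ox+(x+.5)/4-.5,oy+(y+.5)/4-.5)
print('mid',ray('wrist',c(199.5,202,106,46),.017,M));print('thin',ray('wrist',c(197,201,112,176),.012,M))
go([.614,.246-.0,.255])"
```

```text
mid [0.61422074 0.24627556 0.017     ]
thin [0.45097878 0.23600186 0.012     ]
14.22 [0.5421 0.0776 0.2585] [-178.46   -2.88   69.91] [ 0.9 -0.1 -0.3] 0.0852 0.0
y_t [ 0.9393 -0.3422 -0.0268] z_t [-0.008   0.0564 -0.9984] shift [0.1825 0.01   0.0124]
```

Converted, 0.1825 m / 0.2 = 0.9125, 0.0124 m / 0.2 = 0.062, -28.2 degrees / 180 = -0.1567.

```bash
python3 -m pendant '[[[0.9125,0.05,0.062],-0.1567,0.085],[[0.9125,0.05,0.062],-0.1567,0.085],[[0.9125,0.05,0.062],-0.1567,0.085],[[0.9125,0.05,0.062],-0.1567,0.085],[[0.9125,0.05,0.062],-0.1567,0.085]]'| sed -n '2,3p'
python3 -m pendant '[[[0,0,0],0,0.085],[[0,0,0],0,0.085],[[0,0,0],0,0.085]]'| sed -n '2,3p'
python3 -c "
from h import *
go([.614,.246,.08]);go([.614,.246,.026]);print(bot.get_obs()['q'].round(1))"
```

```text
ee_pos: [0.6158, 0.25, 0.2535]
tcp_rot: [-180.0, -3.3, 98.2]
ee_pos: [0.6148, 0.2453, 0.2549]
tcp_rot: [-180.0, -3.2, 97.7]
14.88 [0.6148 0.2453 0.2549] [-179.96   -3.25   97.71] [-0.1 -1.  -0.5] 0.085 0.0
y_t [ 9.909e-01  1.343e-01 -7.000e-04] z_t [-0.0084  0.0561 -0.9984] shift [-0.0091 -0.0006  0.1747]
14.88 [0.6148 0.2453 0.2549] [-179.96   -3.25   97.71] [-0.1 -1.  -0.5] 0.085 0.0
y_t [ 9.909e-01  1.343e-01 -7.000e-04] z_t [-0.0084  0.0561 -0.9984] shift [-0.0122 -0.0005  0.2286]
[ 20.5  20.6  28.3  97.    3.2 102.8]
```

Careful with the scale: shifts go in shares of 0.2 m and turns go in shares of 180 degrees. That gives: 0.19 m / 0.2 = 0.95, -0.0005 m / 0.2 = -0.0025.

```bash
python3 -m pendant '[[[-0.01,-0.0025,0.2],0,0.085],[[-0.02,-0.0025,0.4],0,0.085],[[-0.03,-0.0025,0.6],0,0.085],[[-0.04,-0.0025,0.8],0,0.085],[[-0.05,-0.0025,0.95],0,0.085]]'| sed -n '2p;4p'
python3 -m pendant '[[[-0.005,0,0.1],0,0.085],[[-0.008,0,0.15],0,0.085],[[-0.01,0,0.18],0,0.085],[[-0.01,0,0.18],0,0.085],[[-0.01,0,0.18],0,0.085]]'| sed -n '2p;4p'
python3 -c "
from h import *
go([.614,.246,.023])"
```

```text
ee_pos: [0.6131, 0.2448, 0.0619]
wrist_force: [-0.7, -0.3, -0.1]
ee_pos: [0.615, 0.2466, 0.0303]
wrist_force: [0.5, 0.2, 1.1]
15.72 [0.615  0.2466 0.0303] [179.9   -3.3   97.82] [0.5 0.2 1.1] 0.0853 0.0
y_t [0.9907 0.136  0.0017] z_t [-0.0062  0.0572 -0.9983] shift [-0.0009 -0.0011  0.0073]
```

Converted, 0.0045 m / 0.2 = 0.0225, 0.004 m / 0.2 = 0.02.

```bash
python3 -m pendant '[[[-0.0045,-0.0055,0.01],0,0.085],[[-0.0045,-0.0055,0.02],0,0.085],[[-0.0045,-0.0055,0.0225],0,0.085],[[-0.0045,-0.0055,0.0225],0,0.085]]'| sed -n '2p;4p'
python3 -m pendant '[[[0,0,0.005],0,0.085],[[0,0,0.0075],0,0.085],[[0,0,0.0075],0,0.085]]'| sed -n '2p;4p'
python3 -m pendant '[[[0,0,0.005],0,0.085],[[0,0,0.0075],0,0.085],[[0,0,0.0075],0,0.085]]'| sed -n '2p;4p'
```

```text
ee_pos: [0.6134, 0.2461, 0.0243]
wrist_force: [-0.8, 0.1, 0.4]
ee_pos: [0.6132, 0.2461, 0.0224]
wrist_force: [0.0, -0.0, 0.5]
ee_pos: [0.6132, 0.2462, 0.0208]
wrist_force: [-0.1, -0.1, 0.4]
```

Converted, -0.0045 m / 0.2 = -0.0225.

```bash
python3 -m pendant '[[[0,0,-0.0225],0,0.085],[[0,0,-0.0225],0,0.085],[[0,0,-0.0225],0,0.05],[[0,0,-0.0225],0,0.045],[[0,0,-0.0225],0,0.045]]' 60| sed -n '2p;4,6p'
python3 -m pendant '[[[0,0,0],0,0.045],[[0,0,0],0,0.045],[[0,0,0],0,0.045],[[0,0,0],0,0.045],[[0,0,0],0,0.045]]'| sed -n '2p;4,6p'
```

```text
ee_pos: [0.6133, 0.2459, 0.0256]
wrist_force: [-3.5, -0.7, 14.8]
opening: 0.051
grasp_force: 10.8
ee_pos: [0.6135, 0.246, 0.026]
wrist_force: [-0.3, -0.0, 5.1]
opening: 0.0496
grasp_force: 62.8
```

Converted, -0.155 m / 0.2 = -0.775, -0.12 m / 0.2 = -0.6.

```bash
python3 -m pendant '[[[0.005,0,-0.1],0,0.045],[[0.01,0,-0.2],0,0.045],[[0.02,0,-0.4],0,0.045],[[0.035,0,-0.6],0,0.045],[[0.045,0,-0.775],0,0.045]]'| sed -n '2p;4,6p'
python3 -m pendant '[[[0,0,0],0,0.045],[[0,0,0],0,0.045]]'| sed -n '2p;4,6p'
python3 -c "
from h import *
import pickle
st();i=bot.camera_info('wrist');m=bot.camera('wrist');cv2.imwrite('pics/wH.png',m);pickle.dump(i,open('wH.p','wb'))
cv2.imwrite('pics/wH2.png',cv2.resize(m[150:350,150:410],None,fx=3,fy=3,interpolation=cv2.INTER_CUBIC))
go([.503,-.0288,.18])"
```

```text
ee_pos: [0.6129, 0.246, 0.1824]
wrist_force: [0.6, -0.1, -0.4]
opening: 0.0496
grasp_force: 62.7
ee_pos: [0.6142, 0.2464, 0.1828]
wrist_force: [0.1, 0.0, -1.3]
opening: 0.0496
grasp_force: 62.8
17.97 [0.6142 0.2464 0.1828] [179.81  -3.31  97.88] [ 0.1  0.  -1.3] 0.0496 62.8
18.02 [0.6134 0.2461 0.1804] [-179.99   -3.27   97.87] [ 0.1 -0.6 -1.6] 0.0498 62.8
y_t [ 9.906e-01  1.370e-01 -2.000e-04] z_t [-0.008   0.0564 -0.9984] shift [-0.2568 -0.1471 -0.0142]
```

View pics/wH2.png

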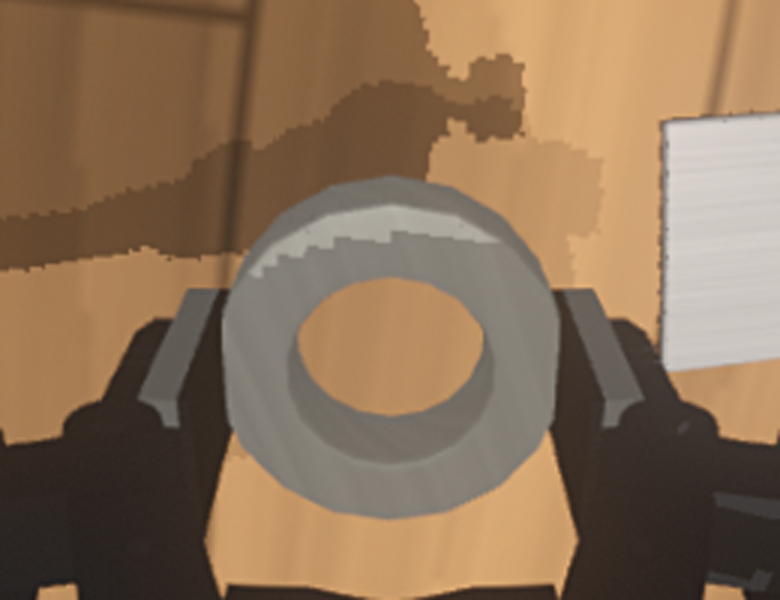

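Middle is held level: bore rim x 289–494, y 278–464; top face x 223–558, y 205–519.

```bash
python3 -c "
from h import *
import pickle
G=pickle.load(open('wH.p','rb'))
c=lambda x,y:(150+(x+.5)/3-.5,150+(y+.5)/3-.5)
tcp=np.array([.6142,.2464])
for z in (.170,.173,.176):
  P=[ray('wrist',c(*p),z,G)[:2]-tcp for p in [(390,205),(390,519),(223,345),(558,345),(391,278),(391,464),(289,370),(494,370)]]
  f=lambda a,b:((P[a]+P[b])/2*1000).round(2)
  n=lambda a,b:np.linalg.norm(P[a]-P[b]).round(4)
  print(z,f(0,1),n(0,1),n(2,3),f(4,5),n(4,5),n(6,7))
"
```

```text
0.17 [ 0.5  -0.73] 0.0544 0.0514 [ 0.68 -0.89] 0.0322 0.0316
0.173 [0.29 0.74] 0.0532 0.0503 [0.47 0.58] 0.0315 0.0309
0.176 [0.08 2.21] 0.052 0.0491 [0.25 2.05] 0.0308 0.0302
```

Converted, -0.1286 m / 0.2 = -0.643, -0.0737 m / 0.2 = -0.3685.

```bash
python3 -m pendant '[[[-0.643,-0.3685,-0.0355],0,0.045],[[-0.643,-0.3685,-0.0355],0,0.045],[[-0.643,-0.3685,-0.0355],0,0.045],[[-0.643,-0.3685,-0.0355],0,0.045]]'| sed -n '2p'
python3 -m pendant '[[[-0.643,-0.3685,-0.0355],0,0.045],[[-0.643,-0.3685,-0.0355],0,0.045],[[-0.643,-0.3685,-0.0355],0,0.045],[[-0.643,-0.3685,-0.0355],0,0.045],[[-0.643,-0.3685,-0.0355],0,0.045]]'| sed -n '2p'
python3 -m pendant '[[[0,0,0],0,0.045],[[0,0,0],0,0.045],[[0,0,0],0,0.045],[[0,0,0],0,0.045]]'| sed -n '2p;4,6p'
python3 -c "
from h import *
go([.5027,-.0293,.107]);go([.5027,-.0293,.097])"
```

```text
ee_pos: [0.5555, 0.1054, 0.1778]
ee_pos: [0.5002, -0.0327, 0.1782]
ee_pos: [0.5027, -0.0283, 0.1796]
wrist_force: [-0.1, -0.4, -0.7]
opening: 0.0494
grasp_force: 62.8
19.1 [ 0.5027 -0.0283  0.1796] [-179.92   -3.29   97.96] [-0.1 -0.4 -0.7] 0.0494 62.8
y_t [ 0.9904  0.1385 -0.0015] z_t [-0.0094  0.0566 -0.9984] shift [-0.0051 -0.0001  0.0724]
19.1 [ 0.5027 -0.0283  0.1796] [-179.92   -3.29   97.96] [-0.1 -0.4 -0.7] 0.0494 62.8
y_t [ 0.9904  0.1385 -0.0015] z_t [-0.0094  0.0566 -0.9984] shift [-0.0057 -0.0001  0.0824]
```

Converted, 0.0725 m / 0.2 = 0.3625, 0.068 m / 0.2 = 0.34.

```bash
python3 -m pendant '[[[-0.0135,0,0.15],0,0.045],[[-0.0205,0,0.275],0,0.045],[[-0.0245,0,0.34],0,0.045],[[-0.0255,0,0.3625],0,0.045],[[-0.0255,0,0.3625],0,0.045]]'| sed -n '2p;4p'
python3 -m pendant '[[[-0.001,0,0.015],0,0.045],[[-0.0015,0,0.03],0,0.045],[[-0.0025,0,0.045],0,0.045],[[-0.003,0,0.05],0,0.045],[[-0.003,0,0.05],0,0.045]]'| sed -n '2p;4p'
python3 -c "
from h import *
go([.5027,-.0293,.080])"
```

```text
ee_pos: [0.5022, -0.0295, 0.1065]
wrist_force: [0.3, 0.2, -1.3]
ee_pos: [0.5028, -0.0302, 0.0977]
wrist_force: [0.3, 0.8, -1.6]
19.93 [ 0.5028 -0.0302  0.0977] [-180.     -3.28   97.88] [ 0.3  0.8 -1.6] 0.0499 62.8
y_t [ 9.906e-01  1.371e-01 -1.000e-04] z_t [-0.0079  0.0567 -0.9984] shift [-0.0001  0.      0.0177]
```

Converted, 0.012 m / 0.2 = 0.06, 0.009 m / 0.2 = 0.045.

```bash
python3 -m pendant '[[[0.0025,0,0.015],0,0.045],[[0.002,0,0.03],0,0.045],[[0.001,0,0.045],0,0.045],[[0,0,0.06],0,0.045],[[0,0,0.06],0,0.045]]'| sed -n '2p;4p'
python3 -m pendant '[[[-0.001,0,0.015],0,0.045],[[-0.0015,0,0.03],0,0.045],[[-0.0015,0,0.035],0,0.045],[[-0.0015,0,0.035],0,0.045]]'| sed -n '2p;4p'
```

```text
ee_pos: [0.5027, -0.0297, 0.0851]
wrist_force: [2.2, -0.8, -3.4]
ee_pos: [0.5026, -0.0296, 0.0783]
wrist_force: [1.7, -1.1, -2.2]
```

Converted, 0.006 m / 0.2 = 0.03, 0.004 m / 0.2 = 0.02.

```bash
python3 -m pendant '[[[-0.0005,0,0.01],0,0.045],[[-0.001,0,0.02],0,0.045],[[-0.0015,0,0.03],0,0.045],[[-0.0015,0,0.03],0,0.045]]'| sed -n '2p;4p'
python3 -m pendant '[[[-0.0005,0,0.005],0,0.045],[[-0.0005,0,0.005],0,0.045]]'| sed -n '2p;4p'
```

```text
ee_pos: [0.5025, -0.0294, 0.0722]
wrist_force: [1.1, -2.4, -3.3]
ee_pos: [0.5026, -0.0295, 0.0715]
wrist_force: [2.4, -2.3, -1.4]
```

Converted, 0.001 m / 0.2 = 0.005, -0.0001 m / 0.2 = -0.0005.

```bash
python3 -m pendant '[[[-0.0005,0,0.005],0,0.045],[[-0.0005,0,0.005],0,0.045]]'| sed -n '2p;4p'
python3 -m pendant '[[[-0.0005,0,0.005],0,0.045],[[-0.0005,0,0.005],0,0.045]]'| sed -n '2p;4p'
```

```text
ee_pos: [0.5026, -0.0296, 0.0705]
wrist_force: [2.0, -1.8, -1.4]
ee_pos: [0.5026, -0.0296, 0.0699]
wrist_force: [0.3, -0.9, 3.1]
```

Converted, 0.003 m / 0.2 = 0.015, 0.002 m / 0.2 = 0.01.

```bash
python3 -m pendant '[[[-0.0005,0,0.005],0,0.045],[[-0.0005,0,0.01],0,0.045],[[-0.0005,0,0.015],0,0.045],[[-0.0005,0,0.015],0,0.045]]'| sed -n '2p;4,6p'
```

```text
ee_pos: [0.5028, -0.0296, 0.0685]
wrist_force: [-5.2, -2.6, 17.5]
opening: 0.0496
grasp_force: 64.9
```

Converted, 0.0007 m / 0.2 = 0.0035.

```bash
python3 -m pendant '[[[0,0,0.0035],0,0.045],[[0,0,0.0035],0,0.045],[[0,0,0.0035],0,0.045]]'| sed -n '2p;4,6p'
```

```text
ee_pos: [0.5028, -0.0296, 0.0685]
wrist_force: [-7.5, -1.7, 21.9]
opening: 0.0498
grasp_force: 65.6
```

Converted, -0.15 m / 0.2 = -0.75, -0.11 m / 0.2 = -0.55.

```bash
python3 -m pendant '[[[0,0,0],0,0.045],[[0,0,0],0,0.045],[[0,0,0],0,0.045]]'| sed -n '4p'
python3 -m pendant '[[[0.0005,0,-0.0075],0,0.045],[[0.001,0,-0.015],0,0.045],[[0.001,0,-0.0175],0,0.045]]'| sed -n '2p;4p'
python3 -m pendant '[[[0,0,0],0,0.08],[[0,0,0],0,0.08],[[0,0,0],0,0.08],[[0,0,0],0,0.08]]'| sed -n '2p;4,6p'
python3 -m pendant '[[[0.0085,0,-0.15],0,0.08],[[0.02,0,-0.35],0,0.08],[[0.031,0,-0.55],0,0.085],[[0.0425,0,-0.75],0,0.085],[[0.0425,0,-0.75],0,0.085]]'| sed -n '2p;4p'
python3 -c "
from h import *
go([.451,.2355,.18])"
```

```text
wrist_force: [-7.6, -2.5, 23.2]
ee_pos: [0.5026, -0.0295, 0.0698]
wrist_force: [1.1, -1.2, 2.1]
ee_pos: [0.5023, -0.0293, 0.069]
wrist_force: [-0.6, 0.2, 0.5]
opening: 0.0797
grasp_force: 0.0
ee_pos: [0.5045, -0.0296, 0.2275]
wrist_force: [1.7, 0.1, -0.0]
23.35 [ 0.5045 -0.0296  0.2275] [179.46  -3.16  97.91] [ 1.7  0.1 -0. ] 0.0851 0.0
y_t [0.9905 0.1371 0.0094] z_t [ 0.0018  0.0558 -0.9984] shift [ 0.2669 -0.0171  0.0622]
```

Converted, 0.133 m / 0.2 = 0.665, 0.031 m / 0.2 = 0.155.

```bash
python3 -m pendant '[[[0.665,-0.0425,0.155],0,0.085],[[0.665,-0.0425,0.155],0,0.085],[[0.665,-0.0425,0.155],0,0.085],[[0.665,-0.0425,0.155],0,0.085]]'| sed -n '2p'
python3 -m pendant '[[[0.665,-0.0425,0.155],0,0.085],[[0.665,-0.0425,0.155],0,0.085],[[0.665,-0.0425,0.155],0,0.085],[[0.665,-0.0425,0.155],0,0.085]]'| sed -n '2p'
python3 -m pendant '[[[0,0,0],0,0.085],[[0,0,0],0,0.085],[[0,0,0],0,0.085],[[0,0,0],0,0.085]]'| sed -n '2p;4p'
python3 -c "
from h import *
import pickle
go([.451,.2355,.06]);go([.451,.2355,.026])
i=bot.camera_info('wrist');m=bot.camera('wrist');cv2.imwrite('pics/wB.png',m);pickle.dump(i,open('wB.p','wb'))
cv2.imwrite('pics/wB2.png',cv2.resize(m[110:260,200:360],None,fx=4,fy=4,interpolation=cv2.INTER_CUBIC))"
```

```text
ee_pos: [0.4743, 0.1062, 0.1952]
ee_pos: [0.4474, 0.2385, 0.1716]
ee_pos: [0.4495, 0.2336, 0.1733]
wrist_force: [-0.8, -0.1, 0.4]
24.35 [0.4495 0.2336 0.1733] [-180.     -3.26   97.79] [-0.8 -0.1  0.4] 0.0852 0.0
y_t [ 0.9908  0.1355 -0.    ] z_t [-0.0077  0.0564 -0.9984] shift [-0.0047  0.0018  0.1132]
24.35 [0.4495 0.2336 0.1733] [-180.     -3.26   97.79] [-0.8 -0.1  0.4] 0.0852 0.0
y_t [ 0.9908  0.1355 -0.    ] z_t [-0.0077  0.0564 -0.9984] shift [-0.0067  0.0018  0.1471]
```

View pics/wB2.png

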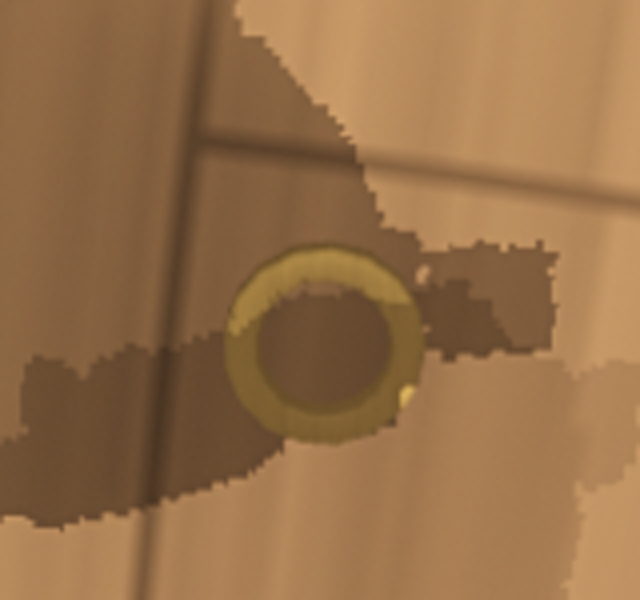

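Thin ring: top face spans x 225–424 and y 249–444, centre (325,346).

```bash
python3 -c "
from h import *
import pickle
B=pickle.load(open('wB.p','rb'))
c=lambda x,y:(200+(x+.5)/4-.5,110+(y+.5)/4-.5)
P=ray('wrist',c(325,346.5),.012,B);print(P,np.linalg.norm(ray('wrist',c(225,346),.012,B)-ray('wrist',c(424,346),.012,B)))
go([P[0],P[1],.06]);go([P[0],P[1],.027])"
```

```text
[0.45056894 0.23679335 0.012     ] 0.044594279664973285
24.4 [0.4495 0.2336 0.1732] [180.    -3.27  97.77] [-0.7  0.3  0.4] 0.085 0.0
y_t [9.908e-01 1.352e-01 1.000e-04] z_t [-0.0076  0.0565 -0.9984] shift [-0.0034  0.0015  0.1132]
24.4 [0.4495 0.2336 0.1732] [180.    -3.27  97.77] [-0.7  0.3  0.4] 0.085 0.0
y_t [9.908e-01 1.352e-01 1.000e-04] z_t [-0.0076  0.0565 -0.9984] shift [-0.0053  0.0015  0.1462]
```

Converted, 0.14 m / 0.2 = 0.7, 0.13 m / 0.2 = 0.65.

```bash
python3 -m pendant '[[[-0.01,0.0075,0.2],0,0.085],[[-0.015,0.0075,0.4],0,0.085],[[-0.023,0.0075,0.575],0,0.085],[[-0.026,0.0075,0.65],0,0.085],[[-0.028,0.0075,0.7],0,0.085]]'| sed -n '2p;4p'
python3 -m pendant '[[[-0.0015,0,0.025],0,0.085],[[-0.002,0,0.035],0,0.085],[[-0.002,0,0.035],0,0.085]]'| sed -n '2p;4p'
python3 -c "
from h import *
go([.4506,.2362,.026])"
```

```text
ee_pos: [0.4492, 0.2357, 0.0304]
wrist_force: [-0.1, -1.1, 0.4]
ee_pos: [0.4508, 0.2372, 0.0268]
wrist_force: [-0.4, 0.7, 1.2]
25.07 [0.4508 0.2372 0.0268] [179.94  -3.3   97.84] [-0.4  0.7  1.2] 0.0853 0.0
y_t [0.9906 0.1364 0.001 ] z_t [-0.0068  0.0571 -0.9983] shift [-0.0011 -0.0003  0.0008]
```

Converted, -0.0009 m / 0.2 = -0.0045, 0.0008 m / 0.2 = 0.004.

```bash
python3 -m pendant '[[[-0.0045,0,0.004],0,0.085],[[-0.0045,0,0.004],0,0.06],[[-0.0045,0,0.004],0,0.04],[[-0.0045,0,0.004],0,0.036],[[-0.0045,0,0.004],0,0.036]]' 50| sed -n '2p;4,6p'
python3 -m pendant '[[[0,0,0],0,0.036],[[0,0,0],0,0.036],[[0,0,0],0,0.036],[[0,0,0],0,0.036],[[0,0,0],0,0.036]]'| sed -n '2p;4,6p'
python3 -m pendant '[[[0.005,0,-0.1],0,0.036],[[0.015,0,-0.3],0,0.036],[[0.0275,0,-0.5],0,0.036],[[0.04,0,-0.7],0,0.036],[[0.044,0,-0.775],0,0.036]]'| sed -n '2p;4,6p'
python3 -m pendant '[[[0,0,0],0,0.036],[[0,0,0],0,0.036],[[0,0,0],0,0.036],[[0,0,0],0,0.036]]'| sed -n '2p;4,6p'
python3 -c "
from h import *
import pickle
go([.5027,-.0293,.18])
i=bot.camera_info('wrist');m=bot.camera('wrist');cv2.imwrite('pics/wI.png',m);pickle.dump(i,open('wI.p','wb'))
cv2.imwrite('pics/wI2.png',cv2.resize(m[150:350,150:410],None,fx=3,fy=3,interpolation=cv2.INTER_CUBIC))"
```

```text
ee_pos: [0.4505, 0.2366, 0.0258]
wrist_force: [0.1, 0.3, -0.2]
opening: 0.0424
grasp_force: 50.4
ee_pos: [0.4505, 0.2366, 0.0258]
wrist_force: [-0.8, -0.1, 5.4]
opening: 0.0422
grasp_force: 51.2
ee_pos: [0.4513, 0.237, 0.186]
wrist_force: [1.3, 1.0, -0.2]
opening: 0.0421
grasp_force: 51.3
ee_pos: [0.4495, 0.2361, 0.1783]
wrist_force: [-0.2, -0.4, -1.3]
opening: 0.0421
grasp_force: 51.2
26.65 [0.4495 0.2361 0.1783] [-179.82   -3.21   97.87] [-0.2 -0.4 -1.3] 0.0421 51.2
y_t [ 0.9906  0.1371 -0.0032] z_t [-0.0109  0.0551 -0.9984] shift [-0.2696  0.0163 -0.0169]
```

View pics/wI2.png

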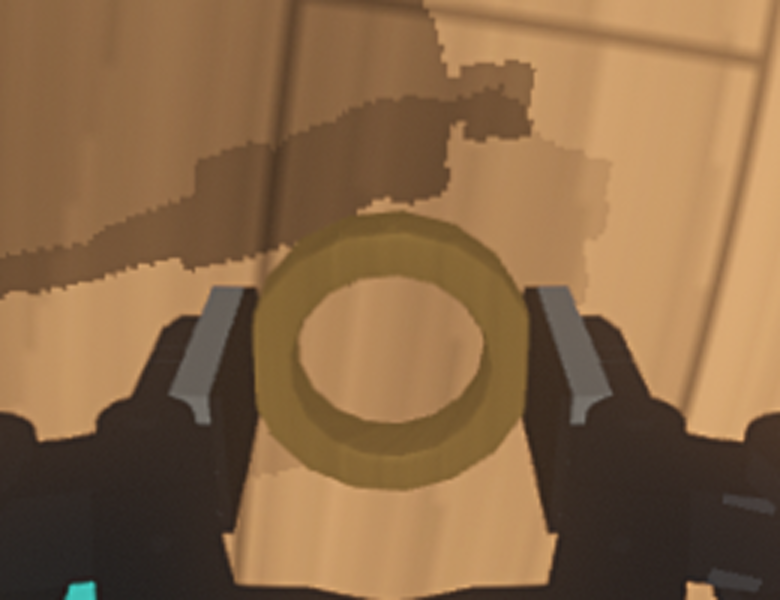

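Thin is held level and centred: bore rim x 293–491, y 276–455.

Converted, -0.1348 m / 0.2 = -0.674, -0.0085 m / 0.2 = -0.0425.

```bash
python3 -m pendant '[[[-0.674,0.0415,-0.0425],0,0.036],[[-0.674,0.0415,-0.0425],0,0.036],[[-0.674,0.0415,-0.0425],0,0.036],[[-0.674,0.0415,-0.0425],0,0.036]]'| sed -n '2p'
python3 -m pendant '[[[-0.674,0.0415,-0.0425],0,0.036],[[-0.674,0.0415,-0.0425],0,0.036],[[-0.674,0.0415,-0.0425],0,0.036],[[-0.674,0.0415,-0.0425],0,0.036],[[-0.674,0.0415,-0.0425],0,0.036]]'| sed -n '2p'
python3 -m pendant '[[[0,0,0],0,0.036],[[0,0,0],0,0.036],[[0,0,0],0,0.036],[[0,0,0],0,0.036],[[0,0,0],0,0.036]]'| sed -n '2p;4,6p'
python3 -m pendant '[[[0,0,0],0,0.036],[[0,0,0],0,0.036],[[0,0,0],0,0.036],[[0,0,0],0,0.036],[[0,0,0],0,0.036]]'| sed -n '2p;4,6p'
python3 -c "
from h import *
go([.503,-.0293,.107]);go([.503,-.0293,.099])"
```

```text
ee_pos: [0.477, 0.0996, 0.1799]
ee_pos: [0.5036, -0.0314, 0.1806]
ee_pos: [0.5036, -0.028, 0.1819]
wrist_force: [-0.2, -0.2, -0.6]
opening: 0.0423
grasp_force: 51.2
ee_pos: [0.5037, -0.0289, 0.1818]
wrist_force: [-0.0, -0.2, -1.0]
opening: 0.042
grasp_force: 51.2
28.28 [ 0.5037 -0.0289  0.1818] [-179.98   -3.27   97.87] [-0.  -0.2 -1. ] 0.042 51.2
y_t [ 9.906e-01  1.370e-01 -4.000e-04] z_t [-0.0082  0.0564 -0.9984] shift [-0.0045 -0.0007  0.0747]
28.28 [ 0.5037 -0.0289  0.1818] [-179.98   -3.27   97.87] [-0.  -0.2 -1. ] 0.042 51.2
y_t [ 9.906e-01  1.370e-01 -4.000e-04] z_t [-0.0082  0.0564 -0.9984] shift [-0.005  -0.0007  0.0827]
```

Converted, 0.0747 m / 0.2 = 0.3735, 0.068 m / 0.2 = 0.34.

```bash
python3 -m pendant '[[[-0.01,-0.0035,0.15],0,0.036],[[-0.0165,-0.0035,0.275],0,0.036],[[-0.0205,-0.0035,0.34],0,0.036],[[-0.0225,-0.0035,0.3735],0,0.036],[[-0.0225,-0.0035,0.3735],0,0.036]]'| sed -n '2p;4p'
python3 -m pendant '[[[-0.001,0,0.015],0,0.036],[[-0.0015,0,0.025],0,0.036],[[-0.0015,0,0.025],0,0.036]]'| sed -n '2p;4p'
python3 -m pendant '[[[-0.001,0,0.015],0,0.036],[[-0.0015,0,0.03],0,0.036],[[-0.002,0,0.04],0,0.036],[[-0.002,0,0.04],0,0.036],[[-0.002,0,0.04],0,0.036]]'| sed -n '2p;4p'
```

```text
ee_pos: [0.5023, -0.0293, 0.1056]
wrist_force: [0.1, 0.3, -0.7]
ee_pos: [0.5033, -0.0293, 0.1026]
wrist_force: [0.1, -0.0, -1.2]
ee_pos: [0.5029, -0.029, 0.0936]
wrist_force: [-0.1, 3.2, -2.5]
```

Converted, 0.005 m / 0.2 = 0.025, 0.0003 m / 0.2 = 0.0015.

```bash
python3 -m pendant '[[[0.0015,0,0.0075],0,0.036],[[0.001,0,0.015],0,0.036],[[0.0005,0,0.0225],0,0.036],[[0.0005,0,0.025],0,0.036],[[0.0005,0,0.025],0,0.036]]'| sed -n '2p;4p'
python3 -m pendant '[[[-0.0005,0,0.005],0,0.036],[[-0.0005,0,0.005],0,0.036]]'| sed -n '2p;4p'
```

```text
ee_pos: [0.5029, -0.0288, 0.0889]
wrist_force: [-0.1, 2.1, -1.2]
ee_pos: [0.503, -0.0289, 0.0879]
wrist_force: [-0.2, 2.3, 0.5]
```

Converted, 0.001 m / 0.2 = 0.005, -0.0001 m / 0.2 = -0.0005.

```bash
python3 -m pendant '[[[-0.0005,0,0.005],0,0.036],[[-0.0005,0,0.005],0,0.036]]'| sed -n '2p;4p'
python3 -m pendant '[[[-0.0005,0,0.005],0,0.036],[[-0.0005,0,0.005],0,0.036]]'| sed -n '2p;4p'
```

```text
ee_pos: [0.503, -0.0289, 0.087]
wrist_force: [-1.3, 2.1, -0.4]
ee_pos: [0.5031, -0.0289, 0.0864]
wrist_force: [-1.1, 3.9, 4.8]
```

Converted, 0.003 m / 0.2 = 0.015, 0.002 m / 0.2 = 0.01.

```bash
python3 -m pendant '[[[0.0005,-0.001,0.005],0,0.036],[[0.0005,-0.0015,0.01],0,0.036],[[0.0005,-0.0015,0.015],0,0.036],[[0.0005,-0.0015,0.015],0,0.036]]'| sed -n '2p;4,6p'
```

```text
ee_pos: [0.5032, -0.0289, 0.0853]
wrist_force: [-5.8, 1.0, 18.3]
opening: 0.0421
grasp_force: 53.2
```

Converted, 0.0004 m / 0.2 = 0.002.

```bash
python3 -m pendant '[[[0,0,0.002],0,0.036],[[0,0,0.002],0,0.036],[[0,0,0.002],0,0.036],[[0,0,0.002],0,0.036]]'| sed -n '2p;4,6p'
```

```text
ee_pos: [0.5032, -0.0289, 0.0853]
wrist_force: [-7.1, 1.8, 20.9]
opening: 0.0419
grasp_force: 53.6
```

Bedded at about 21 N. Now I ease off, release, lift clear and take a look.

Converted, -0.15 m / 0.2 = -0.75, -0.11 m / 0.2 = -0.55.

```bash
python3 -m pendant '[[[0,0,0],0,0.036],[[0,0,0],0,0.036],[[0,0,0],0,0.036]]'| sed -n '4p'
python3 -m pendant '[[[0.0005,0,-0.0075],0,0.036],[[0.001,0,-0.0125],0,0.036],[[0.001,0,-0.016],0,0.036]]'| sed -n '2p;4p'
python3 -m pendant '[[[0,0,0],0,0.075],[[0,0,0],0,0.075],[[0,0,0],0,0.075],[[0,0,0],0,0.075]]'| sed -n '2p;4,6p'
python3 -m pendant '[[[0.0085,0,-0.15],0,0.08],[[0.02,0,-0.35],0,0.08],[[0.031,0,-0.55],0,0.085],[[0.0425,0,-0.75],0,0.085],[[0.0425,0,-0.75],0,0.085]]'| sed -n '2p;4p'
python3 -m pendant '[[[0.5,0,0],0,0.085],[[0.5,0,0],0,0.085],[[0.5,0,0],0,0.085],[[0.5,0,0],0,0.085],[[0.5,0,0],0,0.085]]'| sed -n '2p'
python3 -c "
from h import *
m=bot.camera('scene');t=bot.camera('top')
a=cv2.resize(m[165:265,220:340],(400,333),interpolation=cv2.INTER_CUBIC);b=cv2.resize(t[180:263,252:352],(400,333),interpolation=cv2.INTER_CUBIC)
cv2.imwrite('pics/end.png',np.hstack([a,b]));st()"
```

```text
wrist_force: [-7.8, 2.5, 21.5]
ee_pos: [0.5029, -0.0288, 0.0863]
wrist_force: [0.4, 2.2, 1.3]
ee_pos: [0.5024, -0.0288, 0.0854]
wrist_force: [0.2, -0.2, -0.2]
opening: 0.075
grasp_force: 0.0
ee_pos: [0.5044, -0.029, 0.2439]
wrist_force: [0.9, 0.0, 0.3]
ee_pos: [0.4889, 0.0708, 0.2416]
32.72 [0.4891 0.0697 0.2415] [-179.96   -3.25   97.87] [-0.6 -0.2 -0.6] 0.0849 0.0
```

View pics/end.png

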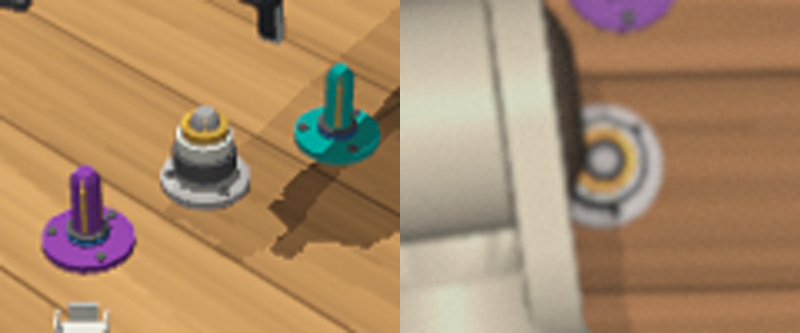

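The stack stands flat at (205,145), dark, then aluminium, then brass, and nothing is touching it.

```bash
python3 -c "
from workcell import bot
print(bot.job_done())"
```

```text
the job is handed in; nothing more can be done
None
```

The job is handed in at about 33 s: thick, middle and thin are stacked level on the steel arbor, each bedded with a held push of about 21–23 N; the hand-in returned no verdict.

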